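# Snap the V-block carrier into the gauge stand

## Task

Load the carrier with the V-block into the gauge stand: slide it in through the flared mouth and between the rails, past the spring catch, until it is fully home at the end stop and the catch has snapped shut behind it. Let go of it there, and leave the similar carrier with the round pin where it is.

Things in the scene. Friction and masses are not known exactly. Their poses are not given: they have to be found in the camera images.
- v_carrier: Carrier to load, loose on the bench: aluminium plate 70 (x) x 60 (y) x 12 mm with a steel V-block in its middle, 32 (x) x 36 (y) mm, 12 to 54 mm above the underside, its V groove open upward and running along x. About 0.3 kg. Origin: centre of the underside, z up; a half turn about z changes nothing. Grip it from above across the V-block's flat sides (36 mm, along y).
- dock: Fixed gauge stand. Origin: bench level under a fully home carrier's centre; x = slide-in direction, z up. Bed top z 5 mm, from x -185. Rails to z 19, 66 mm apart (y +-33); from x -63 back to -150 they flare to 110 mm. A carrier set down at x -140 is clear of the catch. End stop at x 37; its lip (z 24-30, back to x 27) bars lowering straight in. Gauge beyond: x 85-135, 71 high, stem to x 52, z 42.
- catch (a joint): Spring catch at the stand's +y rail, z 6 to 19 mm, sliding to +y: 0 = shut (as at the start), 0.018 m = right aside. Shut, its nose is at y 22 mm of the stand; ramp from x -67 to -43, latching face at x -37 (a home plate has 4 mm play between it and the stop). The carrier's front corner pushes it aside (5 to 15 N along the slide); it springs shut behind the carrier's tail.
- pin_carrier: Look-alike to be left alone, loose on the bench: the same plate (70 x 60 x 12 mm), but with an upright round steel pin, 24 mm across, up to 54 mm high, on a low round foot. Which carrier lies left or right varies. Origin: centre of the underside.
Things that resemble listed ones, but are neither listed nor needed, are in the scene too. What is shaped like the v_carrier but purple is not meant.

How it is judged:
On the way:
1. the V-block carrier, down between the rails, pushes the catch aside as it slides in (value of joint catch above 0.003 m and x of v_carrier in the frame of dock between -0.1 and -0.004 m and y of v_carrier in the frame of dock between -0.015 and 0.015 m and z of v_carrier in the frame of dock below 0.015 m), for 0.1 s.
At the end, for the whole second after the job is handed in: The V-block carrier lies flat on the stand's bed, its centre within 6 mm of home along the slide and 10 mm across it, along the rails to within 10 degrees, at rest, and the catch is shut behind it (within 2 mm of its shut position) (x of v_carrier in the frame of dock between -0.006 and 0.006 m and y of v_carrier in the frame of dock between -0.01 and 0.01 m and z of v_carrier in the frame of dock below 0.009 m and angle between v_carrier's own z axis and vertical below 0.1 rad and angle between the x axis of v_carrier and the x axis of dock, either way round below 0.17 rad and value of joint catch below 0.002 m and linear speed of v_carrier below 0.02 m/s); the robot touches nothing.
It fails at once if the pin carrier is moved by more than 20 mm (distance of pin_carrier from where it was at the start of the episode above 0.02 m).
It also fails if it takes over 42 s, if anything falls off the work surface, if the arm or the gripper's body presses on something with over 40 N, if the wrist force passes 120 N, or if a joint passes its speed limit or range.

## Robot

A 6-joint arm with a two-finger parallel gripper is mounted at the origin on the work surface. World frame = base frame: x ahead of the robot, y to its left, z up, the work surface at z = 0. Lengths are in m, angles in rad, forces in N, time in s.
With the tool pointing down it reaches from about 0.35 to 0.775 m from the base axis. Payload 7.3 kg.
Tool frame: the origin (TCP) lies at the very end of the fingers, on their centre line; the grasp point (between the pads) lies 19 mm behind it (robot.pinch_z is the distance from the TCP to the grasp point, in m); z points along the fingers, y is the line along which they close (so a half turn about z gives the same grasp; the last joint's range is limited). The gripper opens to 92 mm and grips with 3 to 60 N. Pads are 19 mm wide; open, the fingers measure 130 mm over their backs; the gripper's body (75 mm by 190 mm) begins 47 mm behind the grasp point.
Start: joints at [1.165, 0.342, 1.524, -0, 1.275, -0.146], TCP at [0.135, 0.507, 0.227] pointing down, gripper open.
Joint ranges: [-2.53, 2.53], [-0.77, 2.02], [0.04, 2.7], [-1, 4.14], [0.28, 2.66], [-3.11, 3.11]. Speed limits (rad/s): [2.57, 2.57, 3.14, 3.14, 3.14, 3.14].

## Interface

Orientations are given as [roll, pitch, yaw] about the fixed x, y, z axes, in that order (R = Rz(yaw) Ry(pitch) Rx(roll)).
In Python, from cell import robot gives the robot as it stands.
- The arm moves only by the tool move_arm, never from a script. Its argument "motion" is a list of rows, each a list of 6 numbers: the shift along the tool's x, y, z in units of 0.1 m (1.0 is 0.1 m), then the turn, a rotation vector about the tool's x, y, z in units of pi rad (1.0 is pi rad). In form: [[dx, dy, dz, rx, ry, rz], ...]. A call has 1 to 12 rows; each row is the pose to reach, as a shift and turn from the pose commanded when the call began, along the tool's axes at that moment, turning the shorter way round; what a row does not reach only later rows make up. A row lasts 1/8 s, in which the tool goes at most 62.5 mm and 10.7 degrees, less where a joint would pass 70% of its speed; a pose out of reach is approached as far as the arm can. A call with a number of a shift or a turn outside -1 to 1 is refused whole. A call with a gripper value outside its range is refused whole. "fingers" is the opening, from -1 (shut) to 1 (fully open), set as the call begins (left out, the last holds). The fingers move at their own pace and stop on an object; "newtons" is the grip in N (left out, the last holds). Time passes only in rows, so rows that repeat a pose let the fingers close. It gives the time, the measured TCP pose, the force, the opening and the grip force at its end, in the units of the state.
- robot.observe(): the state, without advancing time (a new reading comes with each control period).
- robot.read_camera(name): name is "side" or "top" or "wrist"; returns a dict with "image" (420x560x3 uint8, red, green, blue), "range_z" (420x560 float32, m along the optical axis (not along the pixel's ray), 0 where there is no reading), "vfov" (degrees; the focal length in pixels is half the picture's height over the tangent of half this angle, whatever the lens; pixels are square), "cx", "cy" (the principal point, pixels), "extrinsics" (4x4, takes a point from camera to world coordinates); the wrist camera has in their place "hand_eye" (4x4, takes a point from camera to tool coordinates, whose origin is the TCP and whose axes are the flange's). Camera axes: x right, y up, looking along -z (the intrinsics and any distortion apply to the point x, -y, -z); pixel columns grow to the right and rows downward; lengths in m; the calibration is good to about 2 mm. A picture is of the moment at which its call begins: read the wrist's pose just before it.
- robot.hand_in(): hands the job in; it is judged then, once.
The state is a dict: "time": time; "qpos": joint angles; "qvel": joint speeds; "joint_efforts": joint torques, N m; "tool_pos": TCP position; "tool_rot": TCP orientation; "contact_force": force on the tool from outside, world axes, zero at the start; "torque": the same for the moment, N m; "opening": finger opening in m; "grip_force": force on a finger pad.
Only numpy, scipy, OpenCV 4.12 (cv2) and the standard library are available. Lean on these libraries where they do the work, as an engineer would, in place of code of your own. Each camera call takes 0.05 s, during which the arm holds its last target. There are 200 camera calls.

## Working session

There is one attempt and no reset: what is moved stays moved. The work goes in short steps, Python scripts to look and compute and a tool call to move; the robot and the scene stay as the last step left them, time stands still between calls to the robot, and variables do not carry over. Pictures are saved under pics/ and viewed, at most 10 in all, crops included, and the job is handed in when it is done.

Besides the shell and the picture viewer there is one more tool, called after "Request:" in YAML: its name, and indented under it one key for each argument. move_arm: Moves the arm, as the interface text tells. Shifts and turns lie within -1 to 1; 1 stands for 0.1 m of shift or pi rad of turn. Its arguments: {"type":"object","properties":{"motion":{"type":"array"},"fingers":{"type":"number"},"newtons":{"type":"number"}},"required":["motion"]}

```bash
mkdir -p pics
cat > h.py <<'E'
import numpy as np, cv2, pickle
from cell import robot
from scipy.spatial.transform import Rotation as R
def snap(name,f):
    s=robot.observe(); c=robot.read_camera(name); c['s']=s
    pickle.dump(c,open(f'{f}.pkl','wb')); cv2.imwrite(f'pics/{f}.png',c['image'][:,:,::-1]); return c
def T(c):
    if 'extrinsics' in c: return np.array(c['extrinsics'])
    M=np.eye(4); M[:3,:3]=R.from_euler('xyz',c['s']['tool_rot']).as_matrix(); M[:3,3]=c['s']['tool_pos']
    return M@np.array(c['hand_eye'])
def cloud(c):
    h,w=c['range_z'].shape; f=h/2/np.tan(np.radians(c['vfov'])/2)
    v,u=np.mgrid[:h,:w]; z=c['range_z']
    P=np.stack([(u-c['cx'])/f*z,-(v-c['cy'])/f*z,-z,np.ones_like(z)],-1)
    W=(P@T(c).T)[...,:3]; W[z==0]=np.nan; return W
E
python3 - <<'E'
from h import *
for n in('top','side'):
    c=snap(n,n+'0'); print(n,{k:v for k,v in c.items() if k not in('image','range_z','s')})
print(c['s'])
E
```

```text
top {'vfov': 48.41370948041619, 'cx': 282.22162929939213, 'cy': 214.11844756542084, 'extrinsics': array([[-0.00856212,  0.99022125, -0.13924285,  0.41037958],
       [-0.99993415, -0.00741439,  0.00875935, -0.05630486],
       [ 0.0076413 ,  0.13930867,  0.99021952,  1.02461129],
       [ 0.        ,  0.        ,  0.        ,  1.        ]])}
side {'vfov': 51.47643925100908, 'cx': 274.4377518816553, 'cy': 207.70454421130913, 'extrinsics': array([[ 0.68991645,  0.46031291, -0.55868355, -0.05709864],
       [-0.72353114,  0.41422832, -0.55219344, -0.67979217],
       [-0.02275922,  0.78519229,  0.61883365,  0.68412795],
       [ 0.        ,  0.        ,  0.        ,  1.        ]])}
{'time': 0.05, 'qpos': array([ 1.16502894e+00,  3.42745516e-01,  1.52503604e+00,  3.14286127e-05,
        1.27538430e+00, -1.45990361e-01]), 'qvel': array([-1.32877352e-03,  7.40637751e-04, -7.10909208e-04,  3.11614018e-04,
       -1.74166241e-03, -5.73838901e-05]), 'joint_efforts': array([ 1.71091495e-03, -4.32424664e+01, -2.44995707e+01,  7.19848182e-02,
        5.22972399e-02, -5.97043208e-05]), 'tool_pos': array([0.13465464, 0.50701309, 0.22602649]), 'tool_rot': array([-3.14004056e+00, -2.58590470e-04,  2.88180625e+00]), 'contact_force': array([-0.62995435,  0.65822176,  0.13331789]), 'torque': array([ 0.01587707, -0.01345609, -0.0177941 ]), 'grip_force': 0.0, 'opening': 0.09190480965157537}
```

View pics/top0.png

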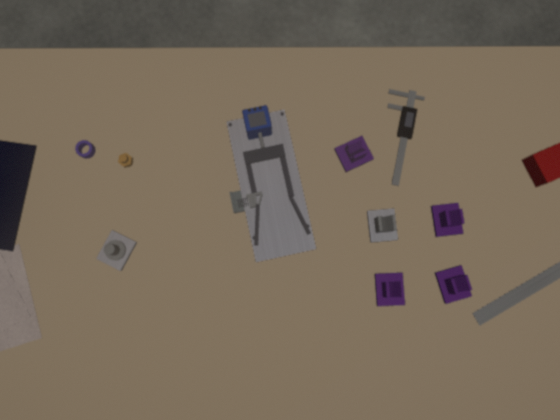

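View pics/side0.png

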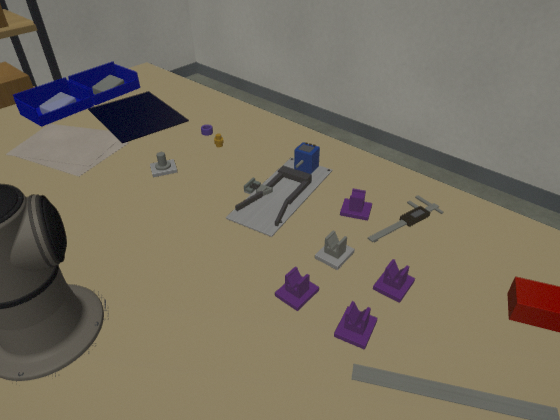

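The top picture shows these things that could be taken for the target:
- Silver V carrier at (383,225).
- Purple look-alikes at (354,153), (448,219), (453,284) and (390,289).
- Silver pin carrier at (116,250).

By the description I choose the silver one at (383,225), which is at (335,249) in the side view. The stand runs from its mouth at about (285,255) to the blue gauge at (257,122). The catch is at about (243,202).

Run:
```python
from h import *
c=pickle.load(open('top0.pkl','rb')); d=pickle.load(open('side0.pkl','rb'))
a=cv2.resize(c['image'][190:260,348:418],(400,400),interpolation=3); b=cv2.resize(d['image'][220:280,300:370],(400,343),interpolation=3)
e=cv2.resize(c['image'][90:270,215:325],(366,600),interpolation=3)
o=np.zeros((600,770,3),np.uint8); o[:300,:400]=cv2.resize(a,(400,300)) ;o[300:600,:400]=cv2.resize(b,(400,300)); o[:,402:768]=e
cv2.imwrite('pics/crop.png',o[:,:,::-1])
for n,cc,(u0,u1,v0,v1) in(('top',c,(360,405,200,250)),('side',d,(310,360,228,270))):
    W=cloud(cc); m=np.zeros(W.shape[:2],bool); m[v0:v1,u0:u1]=1
    for lo,hi in((.007,.016),(.03,.07)):
        p=W[m&(W[...,2]>lo)&(W[...,2]<hi)]
        r=cv2.minAreaRect((p[:,:2]*1000).astype(np.float32)); print(n,lo,len(p),r,np.median(p[:,2]), p[:,:2].mean(0))
for n,cc in (('top',c),('side',d)):
    W=cloud(cc); z=W[...,2]
    # dock
    m=(W[...,0]>.35)&(W[...,0]<.75)&(W[...,1]>-.1)&(W[...,1]<.15)
    for lo,hi in((.003,.009),(.015,.022),(.024,.034),(.06,.08)):
        p=W[m&(z>lo)&(z<hi)]
        if len(p)>20: print(n,lo,len(p),cv2.minAreaRect((p[:,:2]*1000).astype(np.float32)),np.median(p[:,2]))
```

```text
top 0.007 498 ((533.9645385742188, -283.26239013671875), (84.6796646118164, 61.068660736083984), 4.499712944030762) 0.01302833354850308 [ 0.52490883 -0.27982802]
top 0.03 306 ((526.8095092773438, -283.91290283203125), (32.064388275146484, 37.714107513427734), 4.450448513031006) 0.04712570795066845 [ 0.52625237 -0.28362918]
side 0.007 375 ((525.9664916992188, -285.2034606933594), (70.65975189208984, 60.29221725463867), 4.533444404602051) 0.011138429376662984 [ 0.51518662 -0.29319262]
side 0.03 290 ((526.5545043945312, -284.6319580078125), (36.36381530761719, 37.801979064941406), 5.365616321563721) 0.04303678064759331 [ 0.52375121 -0.28617308]
top 0.003 7690 ((549.9580688476562, 24.969444274902344), (399.86083984375, 249.89776611328125), 0.007051269523799419) 0.005325466659901856
top 0.015 751 ((607.8602905273438, -18.601661682128906), (234.50267028808594, 138.31594848632812), 13.132125854492188) 0.019714856553782578
top 0.024 558 ((609.224853515625, -23.94256591796875), (130.14842224121094, 245.7566680908203), 72.65702056884766) 0.03109419736414265
top 0.06 333 ((740.326171875, -14.234811782836914), (29.794818878173828, 55.498958587646484), 12.212055206298828) 0.07222455383484916
side 0.003 1772 ((555.562255859375, -2.3749847412109375), (195.16668701171875, 388.7038879394531), 89.9865493774414) 0.004467531476315345
side 0.015 524 ((613.6231079101562, -16.727218627929688), (253.32376098632812, 141.67384338378906), 12.591996192932129) 0.01793442837294701
side 0.024 295 ((702.9351806640625, -22.250518798828125), (77.06295776367188, 90.4548568725586), 16.05224609375) 0.028786125296021647
side 0.06 148 ((736.3909301757812, -16.263118743896484), (29.022075653076172, 56.364341735839844), 2.678454637527466) 0.06883741069403487
```

View pics/crop.png

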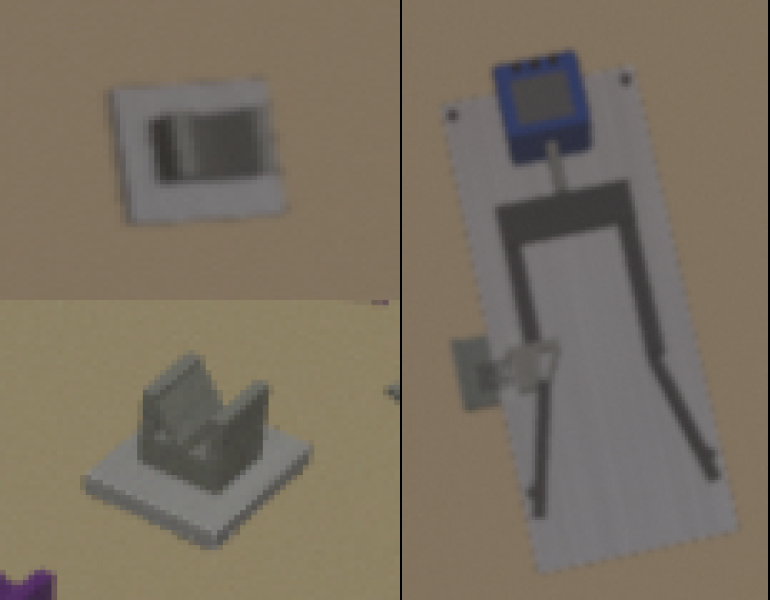

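The crop confirms a silver plate with a V-block whose groove runs along the plate's long axis, at a yaw of about 4.5° (world x). The stand shows two rails, the catch on the left (+y) side, and the gauge at the far end. Next I refine the stand's pose.

Run:
```python
from h import *
from scipy.optimize import least_squares
for n in('top','side'):
    c=pickle.load(open(n+'0.pkl','rb')); W=cloud(c); W=W[np.isfinite(W[...,0])]
    yaw=np.radians(12.8); o=np.array([.631,-.040])
    for it in range(4):
        ca,sa=np.cos(yaw),np.sin(yaw); Rm=np.array([[ca,sa],[-sa,ca]])
        D=np.c_[(W[:,:2]-o)@Rm.T,W[:,2]]
        # rail inner edge per 6mm x-bin on high points (z>.012), |y| 0.025..0.05
        rows=[]
        for s in(1,-1):
            for x in np.arange(-.058,.02,.006):
                if s>0 and x<-.025: continue
                m=(abs(D[:,0]-x)<.003)&(D[:,1]*s>.024)&(D[:,1]*s<.06)
                q=D[m]; lo=q[q[:,2]<.012]; hi=q[(q[:,2]>.012)&(q[:,2]<.024)]
                if len(hi)>3: rows.append((s,x,np.percentile(hi[:,1]*s,4)*s,np.percentile(hi[:,1]*s,96)*s))
        A=np.array(rows)
        B=np.c_[A[:,1],(A[:,0]>0),(A[:,0]<0)]; k=np.linalg.lstsq(B,A[:,2],rcond=None)[0]
        off=(k[1]+k[2])/2; yaw+=np.arctan(k[0]); o=o+off*np.array([-sa,ca])
    g=D[(D[:,2]>.064)&(D[:,2]<.08)&(abs(D[:,1])<.04)&(D[:,0]>.07)&(D[:,0]<.15)]
    l=D[(D[:,2]>.025)&(D[:,2]<.034)&(abs(D[:,1])<.03)&(D[:,0]>0)&(D[:,0]<.07)]
    print(n,'yaw',np.degrees(yaw),'o',o,'edges',k[1:]*1e3,'gauge x',np.percentile(g[:,0],[3,97])*1e3,'y',np.percentile(g[:,1],[3,97])*1e3,'lip x',np.percentile(l[:,0],[2,5,50,95])*1e3)
    b=D[(D[:,2]>.002)&(D[:,2]<.009)&(abs(D[:,1])<.045)&(D[:,0]<-.15)&(D[:,0]>-.23)]; print('bed end',np.percentile(b[:,0],[1,3,5])*1e3,np.median(b[:,2]))
```

```text
top yaw 13.323032511465401 o [ 0.63044262 -0.03754739] edges [ 33.01578281 -33.02359129] gauge x [ 98.81429316 145.01835592] y [-28.86331462  23.37042193] lip x [40.08670253 40.89501875 54.52177084 67.25013734]
bed end [-228.29753667 -226.2387884  -224.66593331] 0.004207107511704722
side yaw 12.610603313680492 o [ 0.63078882 -0.03907175] edges [ 33.05083317 -33.04262112] gauge x [ 97.29834001 144.85269206] y [-28.05079724  23.94401559] lip x [38.99457379 40.14480979 52.1124421  67.12771612]
bed end [-201.31177748 -178.63408408 -172.44412973] 0.004229754426858023
```

Run:
```python
from h import *
c=snap('wrist','w0'); print(np.array(c['hand_eye']).round(3),c['vfov'],c['cx'],c['cy'])
```

```text
[[-0.001  0.965  0.262  0.07 ]
 [ 1.     0.001  0.    -0.001]
 [ 0.     0.262 -0.965 -0.157]
 [ 0.     0.     0.     1.   ]] 69.2048556704024 278.5714688019065 209.74987166671687
```

Request:
move_arm:
  motion:
    - [0,-0.5,-0.3,0,0,-0.05]
    - [0,-1,-0.7,0,0,-0.108]
    - [0,-1,-0.7,0,0,-0.108]
  fingers: 0.3
  newtons: 30

```text
time: 0.52
tool_pos: [0.1088, 0.4097, 0.2996]
tool_rot: [3.137, 0.003, -3.061]
contact_force: [-0.2, 0.5, 0.3]
opening: 0.0664
grip_force: 0.0
```

Request:
move_arm:
  motion:
    - [-0.5,-0.25,0,0,0,0]
    - [-1,-0.5,0,0,0,0]
    - [-1,-0.5,0,0,0,0]

```text
time: 0.9
tool_pos: [0.2158, 0.368, 0.2956]
tool_rot: [-3.14, -0.0, -3.069]
contact_force: [-0.8, -0.2, 0.0]
opening: 0.0596
grip_force: 0.0
```

Request:
move_arm:
  motion:
    - [-0.5,-0.5,0,0,0,0]
    - [-1,-1,0.3,0,0,0]
    - [-1,-1,0.3,0,0,0]

```text
time: 1.27
tool_pos: [0.3213, 0.2759, 0.2649]
tool_rot: [-3.14, -0.002, -3.065]
contact_force: [-0.2, 0.4, 0.2]
opening: 0.0598
grip_force: 0.0
```

Request:
move_arm:
  motion:
    - [-0.5,-0.5,0,0,0,0]
    - [-0.9,-1,0.3,0,0,0]
    - [-0.9,-1,0.3,0,0,0]

```text
time: 1.65
tool_pos: [0.4189, 0.1832, 0.2345]
tool_rot: [-3.141, -0.004, -3.066]
contact_force: [-0.3, 0.2, -0.4]
opening: 0.0594
grip_force: 0.0
```

Request:
move_arm:
  motion:
    - [-0.3,-0.5,0,0,0,0]
    - [-0.6,-1,0.3,0,0,0]
    - [-0.6,-1,0.3,0,0,0]

```text
time: 2.02
tool_pos: [0.486, 0.0885, 0.2043]
tool_rot: [3.141, -0.004, -3.066]
contact_force: [-0.9, 0.3, -0.9]
opening: 0.0595
grip_force: 0.0
```

Request:
move_arm:
  motion:
    - [0,-0.5,0,0,0,0]
    - [0,-1,0,0,0,0]
    - [0,-1,0,0,0,0]
    - [0,-1,0,0,0,0]

```text
time: 2.52
tool_pos: [0.4935, -0.0082, 0.2068]
tool_rot: [3.141, -0.0, -3.062]
contact_force: [-0.1, -0.0, -0.4]
opening: 0.0592
grip_force: 0.0
```

Run:
```python
from h import *
c=snap('wrist','w1'); print(c['s']['qpos'].round(3),c['s']['tool_pos'],c['s']['tool_rot'])
```

```text
[-1.730e-01  3.030e-01  1.640e+00  1.000e-03  1.200e+00 -1.824e+00] [ 0.49352864 -0.00821707  0.20683651] [ 3.14053796e+00 -8.08378320e-05 -3.06158566e+00]
```

View pics/w1.png

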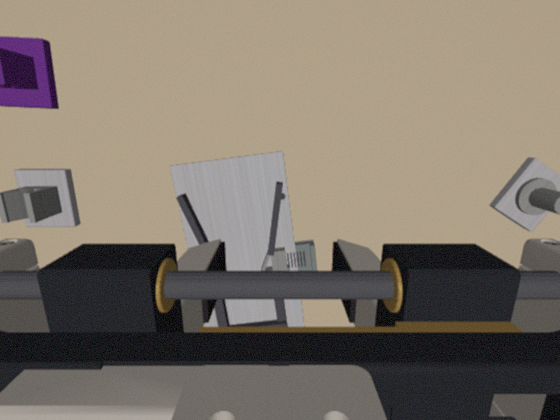

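The wrist view shows the stand's near end, with bed corners at (172,166) and (283,152), flare tips at (181,197) and (280,183), and the catch at about (280,260). The V carrier is at (45,197), and the pin carrier is at the right, (540,195).

Run:
```python
from h import *
c=pickle.load(open('w1.pkl','rb')); f=210/np.tan(np.radians(c['vfov']/2)); M=T(c)
def px(u,v,z):
    d=M[:3,:3]@[(u-c['cx'])/f,-(v-c['cy'])/f,-1]; return (M[:3,3]+d*(z-M[2,3])/d[2])[:2]
A,B=px(172,166,.005),px(283,152,.005); C=px(303,328,.005)
print('bed',A,B,C,'width',np.linalg.norm(A-B),'yaw from end',np.degrees(np.arctan2(*(B-A)[::-1]))-90,'yaw from edge',np.degrees(np.arctan2(*(C-B)[::-1])), 'mid',(A+B)/2)
mid=(A+B)/2
for y in(12,12.6,13): print(y,'origin from bed end -185?',mid+.185*np.array([np.cos(np.radians(y)),np.sin(np.radians(y))]))
print('tips',px(181,197,.019),px(280,183,.019))
W=cloud(c); z=W[...,2]
p=W[150:240,0:85][(z[150:240,0:85]>.007)&(z[150:240,0:85]<.016)]
print('plate',cv2.minAreaRect((p[:,:2]*1000).astype(np.float32)),np.median(p[:,2]))
# carrier plate corners from view
for q in((15,169),(71,169),(79,226),(22,227)): print(px(*q,.012))
e=cv2.resize(c['image'][140:340,150:330],(720,800//1),interpolation=3)[:800]
o=np.vstack([cv2.resize(c['image'][140:270,160:320],(640,520),interpolation=3)]); cv2.imwrite('pics/w1c.png',o[:,:,::-1])
```

```text
bed [ 0.4770263  -0.13563707] [ 0.45056719 -0.00703524] [0.68428657 0.03981686] width 0.13129552301173636 yaw from end 11.626053300066246 yaw from edge 11.33544034834058 mid [ 0.46379675 -0.07133616]
12 origin from bed end -185? [ 0.64475405 -0.03287249]
12.6 origin from bed end -185? [ 0.64434135 -0.03097966]
13 origin from bed end -185? [ 0.64405521 -0.02972021]
tips [ 0.51008965 -0.12095625] [ 0.48464528 -0.00785631]
plate ((526.8273315429688, -285.4079895019531), (69.98092651367188, 62.11204528808594), 4.772487163543701) 0.010583482594328675
[ 0.49376111 -0.31384686]
[ 0.4886555  -0.24947431]
[ 0.55781451 -0.24664205]
[ 0.56456203 -0.31572503]
```

View pics/w1c.png

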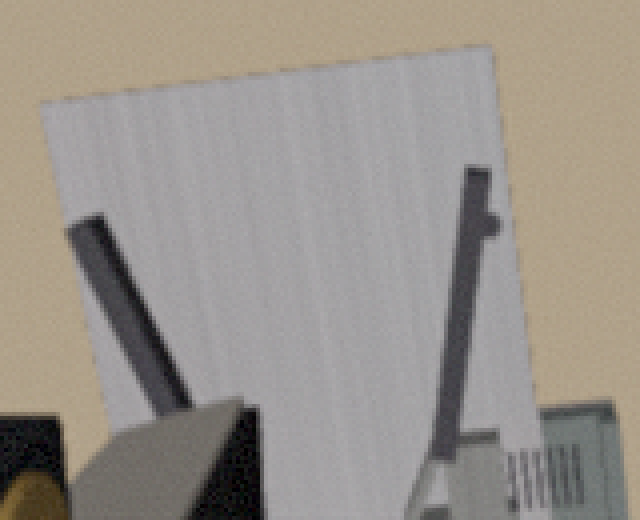

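Request:
move_arm:
  motion:
    - [0,-0.5,0,0,0,0]
    - [0,-1,0,0,0,0]
    - [0,-1,0,0,0,0]

```text
time: 2.95
tool_pos: [0.5021, -0.1106, 0.2067]
tool_rot: [-3.141, 0.0, -3.064]
contact_force: [-0.3, 0.2, -0.3]
opening: 0.0598
grip_force: 0.0
```

Request:
move_arm:
  motion:
    - [0,-0.5,0,0,0,0]
    - [0,-1,0,0,0,0]
    - [0,-1,0,0,0,0]

```text
time: 3.32
tool_pos: [0.5102, -0.2099, 0.2064]
tool_rot: [3.142, 0.0, -3.064]
contact_force: [-0.3, 0.8, -0.0]
opening: 0.0596
grip_force: 0.0
```

Request:
move_arm:
  motion:
    - [-0.1,-0.4,0.3,0,0,0]
    - [-0.1,-0.78,0.7,0,0,0]
    - [-0.1,-0.78,1,0,0,0]
    - [-0.1,-0.78,1,0,0,0]
    - [-0.1,-0.78,1,0,0,0]

```text
time: 3.95
tool_pos: [0.527, -0.2849, 0.1082]
tool_rot: [-3.141, 0.001, -3.06]
contact_force: [0.1, -0.2, 0.8]
opening: 0.0598
grip_force: 0.0
```

Run:
```python
from h import *
c=snap('wrist','w2'); print(c['s']['tool_pos'],c['s']['tool_rot'],c['s']['time'])
W=cloud(c); z=W[...,2]
m=(z>.009)&(z<.016)&(abs(W[...,0]-.527)<.06)&(abs(W[...,1]+.285)<.06)
p=W[m]; print(len(p),cv2.minAreaRect((p[:,:2]*1000).astype(np.float32)))
m=(z>.04)&(z<.056)&(abs(W[...,0]-.527)<.04)&(abs(W[...,1]+.285)<.025)
p=W[m]; print(len(p),cv2.minAreaRect((p[:,:2]*1000).astype(np.float32)))
```

```text
[ 0.52697594 -0.28486499  0.10815753] [-3.14092001e+00  1.46662400e-03 -3.06013240e+00] 3.95
2928 ((526.9425659179688, -285.48089599609375), (69.5259780883789, 59.92478942871094), 4.607937812805176)
1419 ((527.2967529296875, -285.39501953125), (32.559288024902344, 36.06965255737305), 4.528011798858643)
```

View pics/w2.png

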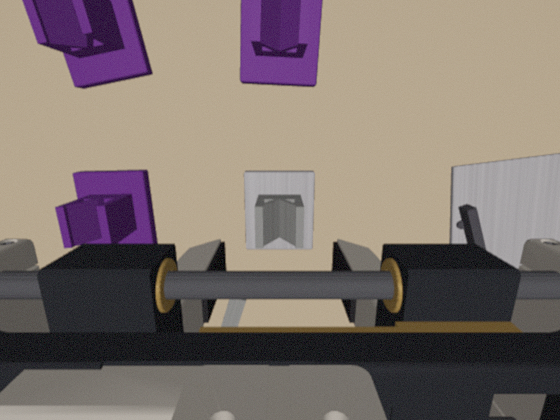

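The wrist view shows the silver V-block at (279,220) centred between the fingers, so it can be grasped. I descend, grip and lift.

Request:
move_arm:
  motion:
    - [0,0,0.3,0,0,0]
    - [0,0,0.6,0,0,0]
    - [0,0,0.8,0,0,0]
    - [0,0,0.88,0,0,0]
    - [0,0,0.88,0,0,0]
    - [0,0,0.88,0,0,0]

```text
time: 4.75
tool_pos: [0.5266, -0.2867, 0.0201]
tool_rot: [-3.14, 0.002, -3.062]
contact_force: [-0.6, -0.3, -0.1]
opening: 0.0594
grip_force: 0.0
```

Request:
move_arm:
  motion:
    - [0,0,0,0,0,0]
    - [0,0,0,0,0,0]
    - [0,0,0,0,0,0]
    - [0,0,0,0,0,0]
    - [0,0,0,0,0,0]
    - [0,0,0,0,0,0]
  fingers: -1
  newtons: 35

```text
time: 5.5
tool_pos: [0.5258, -0.286, 0.0189]
tool_rot: [3.141, -0.0, -3.062]
contact_force: [-0.6, 3.3, 5.1]
opening: 0.0362
grip_force: 35.0
```

Request:
move_arm:
  motion:
    - [0,0,-0.1,0,0,0]
    - [0,0,-0.3,0,0,0]
    - [0,0,-0.6,0,0,0]
    - [0,0,-0.6,0,0,0]
    - [0,0,-0.6,0,0,0]
    - [0,0,-0.6,0,0,0]

```text
time: 6.25
tool_pos: [0.5251, -0.2859, 0.0772]
tool_rot: [3.14, -0.002, -3.062]
contact_force: [-0.2, 0.1, -4.3]
opening: 0.0359
grip_force: 35.0
```

Request:
move_arm:
  motion:
    - [0,0.3,0,0,0,0]
    - [0,0.7,0,0,0,0]
    - [0,1,0,0,0,0]
    - [0,1,0,0,0,0]

```text
time: 6.75
tool_pos: [0.5171, -0.1843, 0.0778]
tool_rot: [3.14, -0.002, -3.06]
contact_force: [0.5, 0.6, -3.7]
opening: 0.036
grip_force: 35.0
```

Request:
move_arm:
  motion:
    - [0,0.4,0,0,0,0]
    - [0,0.8,0,0,0,0]
    - [0,1,0,0,0,0]
    - [0,1,0,0,0,0]

```text
time: 7.25
tool_pos: [0.51, -0.0865, 0.0785]
tool_rot: [-3.141, -0.0, -3.06]
contact_force: [-0.2, -1.1, -3.5]
opening: 0.0355
grip_force: 35.0
```

Request:
move_arm:
  motion:
    - [0,0.1,0,0,0,-0.02]
    - [0,0.23,0,0,0,-0.041]
    - [0,0.23,0,0,0,-0.041]
    - [0,0.23,0,0,0,-0.041]
    - [0,0.23,0,0,0,-0.041]

```text
time: 7.88
tool_pos: [0.5083, -0.0649, 0.0787]
tool_rot: [-3.141, 0.0, -2.935]
contact_force: [0.6, 0.2, -4.1]
opening: 0.0359
grip_force: 35.0
```

Run:
```python
from h import *
c=snap('wrist','w3'); print(c['s']['tool_pos'],c['s']['tool_rot'],c['s']['time'])
W=cloud(c); z=W[...,2]; t=c['s']['tool_pos']
m=(z>t[2]-.012)&(z<t[2]-.002)&(abs(W[...,0]-t[0])<.06)&(abs(W[...,1]-t[1])<.06)
p=W[m]; print(len(p),cv2.minAreaRect((p[:,:2]*1000).astype(np.float32)),np.median(p[:,2]))
c=snap('top','top3'); 
cv2.imwrite('pics/w3c.png',np.hstack([cv2.resize(pickle.load(open('w3.pkl','rb'))['image'][100:340,120:400],(420,360),interpolation=3),cv2.resize(c['image'][90:290,215:385],(306,360),interpolation=3)])[:,:,::-1])
```

```text
[ 0.50832889 -0.0648924   0.0786966 ] [-3.14135819e+00  2.25136031e-04 -2.93478218e+00] 7.875
4301 ((509.5195007324219, -65.60520935058594), (69.81159210205078, 60.17070007324219), 11.800643920898438) 0.07041277139358634
```

View pics/w3c.png

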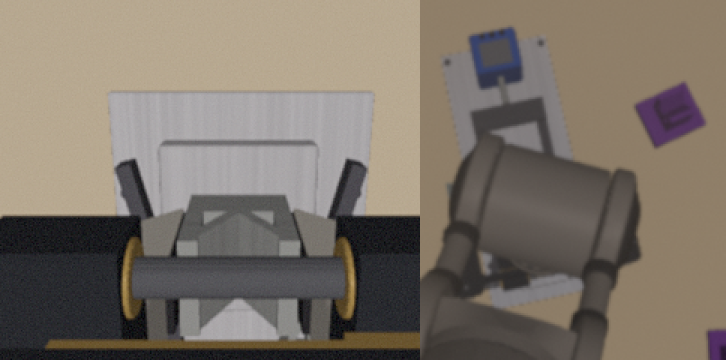

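The carrier is square to the bed and about 2 mm to the -y side of the bed's middle. The plate centre is at (239,145) in the crop and the bed's middle at column 241. I correct that and lower it.

Request:
move_arm:
  motion:
    - [0,0.02,0.15,0,0,0]
    - [0,0.02,0.3,0,0,0]
    - [0,0.02,0.45,0,0,0]
    - [0,0.02,0.51,0,0,0]
    - [0,0.02,0.53,0,0,0]
    - [0,0.02,0.53,0,0,0]
    - [0,0.02,0.53,0,0,0]

```text
time: 8.85
tool_pos: [0.5081, -0.0621, 0.0262]
tool_rot: [-3.141, 0.001, -2.933]
contact_force: [0.5, 0.5, -3.5]
opening: 0.036
grip_force: 35.0
```

Request:
move_arm:
  motion:
    - [0,0,0.005,0,0,0]
    - [0,0,0.01,0,0,0]
    - [0,0,0.01,0,0,0]

```text
time: 9.22
tool_pos: [0.5077, -0.0621, 0.0247]
tool_rot: [3.142, 0.0, -2.933]
contact_force: [-0.2, 0.3, -4.0]
opening: 0.0356
grip_force: 35.0
```

Request:
move_arm:
  motion:
    - [0,0,0.005,0,0,0]
    - [0,0,0.008,0,0,0]
    - [0,0,0.008,0,0,0]

```text
time: 9.6
tool_pos: [0.5077, -0.0621, 0.0239]
tool_rot: [3.141, 0.0, -2.933]
contact_force: [-0.1, 0.4, -2.2]
opening: 0.0359
grip_force: 35.0
```

Run:
```python
from h import *
c=snap('wrist','w4'); t=c['s']['tool_pos']; print(t,c['s']['tool_rot'],c['s']['contact_force'])
W=cloud(c); z=W[...,2]
m=(z>.013)&(z<.022)&(abs(W[...,0]-t[0])<.045)&(abs(W[...,1]-t[1])<.04)
p=W[m]; print(len(p),cv2.minAreaRect((p[:,:2]*1000).astype(np.float32)),np.median(p[:,2]))
cv2.imwrite('pics/w4c.png',cv2.resize(c['image'][110:270,160:400],(780,520),interpolation=3)[:,:,::-1])
```

```text
[ 0.50771826 -0.06205448  0.02392692] [ 3.14149087e+00  3.93413982e-05 -2.93328997e+00] [-0.06590335  0.40115436 -2.20691682]
4260 ((508.98919677734375, -62.55986022949219), (70.13214874267578, 60.105587005615234), 12.077629089355469) 0.015651120172427396
```

View pics/w4c.png

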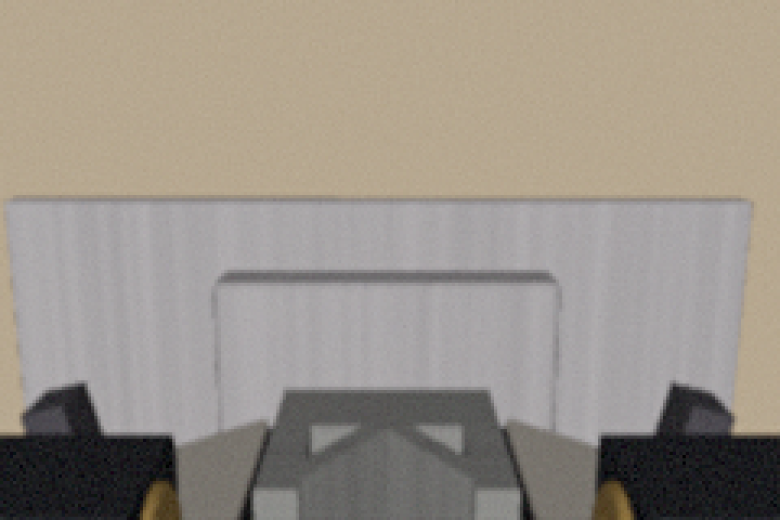

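The carrier rests on the bed. The bed's middle is at column 380 and the plate's at 388, so it sits about 1.5 mm to the +y side, and it is parallel. I trim that and slide in.

Request:
move_arm:
  motion:
    - [-0.05,-0.007,0,0,0,0]
    - [-0.12,-0.015,0,0,0,0]
    - [-0.2,-0.015,0,0,0,0]
    - [-0.28,-0.015,0,0,0,0]
    - [-0.3,-0.015,0,0,0,0]
    - [-0.3,-0.015,0,0,0,0]
  newtons: 50

```text
time: 10.4
tool_pos: [0.538, -0.0573, 0.024]
tool_rot: [-3.141, 0.001, -2.933]
contact_force: [0.3, 0.3, -1.7]
opening: 0.0361
grip_force: 50.0
```

Request:
move_arm:
  motion:
    - [-0.04,0,0,0,0,0]
    - [-0.08,0,0,0,0,0]
    - [-0.12,0,0,0,0,0]
    - [-0.16,0,0,0,0,0]
    - [-0.2,0,0,0,0,0]
    - [-0.2,0,0,0,0,0]

```text
time: 11.15
tool_pos: [0.5563, -0.0536, 0.024]
tool_rot: [-3.141, -0.002, -2.933]
contact_force: [-6.0, -3.3, 2.7]
opening: 0.0358
grip_force: 50.0
```

Request:
move_arm:
  motion:
    - [-0.04,0,0,0,0,0]
    - [-0.08,0,0,0,0,0]
    - [-0.12,0,0,0,0,0]
    - [-0.16,0,0,0,0,0]
    - [-0.2,0,0,0,0,0]
    - [-0.25,0,0,0,0,0]
    - [-0.3,0,0,0,0,0]
    - [-0.3,0,0,0,0,0]

```text
time: 12.15
tool_pos: [0.587, -0.0476, 0.024]
tool_rot: [-3.14, 0.001, -2.933]
contact_force: [-0.4, -3.9, -0.5]
opening: 0.036
grip_force: 50.0
```

Request:
move_arm:
  motion:
    - [-0.06,0,0,0,0,0]
    - [-0.12,0,0,0,0,0]
    - [-0.18,0,0,0,0,0]
    - [-0.24,0,0,0,0,0]
    - [-0.3,0,0,0,0,0]
    - [-0.36,0,0,0,0,0]
    - [-0.42,0,0,0,0,0]
    - [-0.48,0,0,0,0,0]
    - [-0.5,0,0,0,0,0]
    - [-0.5,0,0,0,0,0]

```text
time: 13.4
tool_pos: [0.635, -0.0372, 0.024]
tool_rot: [-3.141, -0.001, -2.933]
contact_force: [-3.0, -3.6, 1.1]
opening: 0.0363
grip_force: 50.0
```

Request:
move_arm:
  motion:
    - [-0.02,0,0,0,0,0]
    - [-0.04,0,0,0,0,0]
    - [-0.05,0,0,0,0,0]
    - [-0.06,0,0,0,0,0]
    - [-0.06,0,0,0,0,0]

```text
time: 14.02
tool_pos: [0.6412, -0.0354, 0.024]
tool_rot: [3.141, 0.0, -2.934]
contact_force: [-2.1, -2.1, 0.7]
opening: 0.0356
grip_force: 50.0
```

Request:
move_arm:
  motion:
    - [-0.01,0,0,0,0,0]
    - [-0.02,0,0,0,0,0]
    - [-0.03,0,0,0,0,0]
    - [-0.03,0,0,0,0,0]

```text
time: 14.52
tool_pos: [0.6441, -0.0345, 0.0239]
tool_rot: [3.141, 0.0, -2.933]
contact_force: [-3.2, 0.0, 3.4]
opening: 0.0355
grip_force: 50.0
```

Request:
move_arm:
  motion:
    - [-0.01,0,0,0,0,0]
    - [-0.015,0,0,0,0,0]
    - [-0.02,0,0,0,0,0]
    - [-0.02,0,0,0,0,0]

```text
time: 15.02
tool_pos: [0.6446, -0.0344, 0.024]
tool_rot: [3.141, -0.003, -2.933]
contact_force: [-9.5, -0.6, 7.9]
opening: 0.0358
grip_force: 50.0
```

Run:
```python
from h import *
c=snap('side','s5'); print(c['s']['contact_force'])
W=cloud(c); z=W[...,2]; o=np.array([.6435,-.0345]); a=np.radians(12); D=np.stack([(W[...,0]-o[0])*np.cos(a)+(W[...,1]-o[1])*np.sin(a),-(W[...,0]-o[0])*np.sin(a)+(W[...,1]-o[1])*np.cos(a)],-1)
m=abs(z-.0)<.1
import sys
v,u=np.where((abs(D[...,0]+.037)<.003)&(abs(D[...,1]-.03)<.01)&m); print(u.mean(),v.mean()); u0,v0=int(u.mean()),int(v.mean())
cv2.imwrite('pics/s5c.png',cv2.resize(c['image'][v0-55:v0+55,u0-60:u0+90],(780,572),interpolation=3)[:,:,::-1])
```

```text
[-9.51560571 -0.61552322  7.91855522]
269.32 175.92
```

View pics/s5c.png

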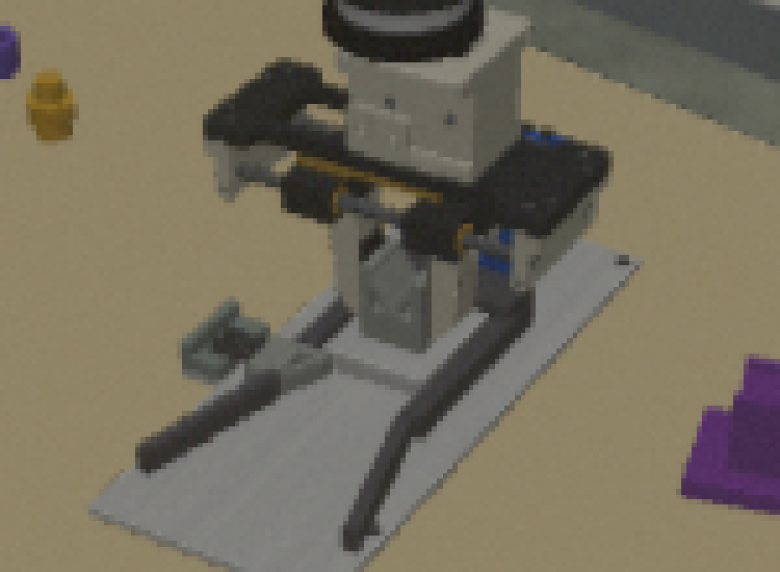

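The catch nose sits behind the plate's tail, at about (300,365) in the crop, and the stop pushes back with about 10 N. I relieve the push, open and retreat upward.

Request:
move_arm:
  motion:
    - [0.01,0,0,0,0,0]
    - [0.015,0,0,0,0,0]
    - [0.015,0,0,0,0,0]

```text
time: 15.45
tool_pos: [0.6445, -0.0345, 0.024]
tool_rot: [3.141, 0.0, -2.933]
contact_force: [-3.7, 0.5, 4.7]
opening: 0.0358
grip_force: 50.0
```

Request:
move_arm:
  motion:
    - [0,0,0,0,0,0]
    - [0,0,0,0,0,0]
    - [0,0,0,0,0,0]
    - [0,0,0,0,0,0]
    - [0,0,0,0,0,0]
  fingers: 0.3

```text
time: 16.08
tool_pos: [0.6446, -0.0347, 0.0239]
tool_rot: [3.142, 0.0, -2.933]
contact_force: [-0.4, 0.5, -0.2]
opening: 0.0594
grip_force: 0.0
```

Request:
move_arm:
  motion:
    - [0,0,-0.1,0,0,0]
    - [0,0,-0.3,0,0,0]
    - [0,0,-0.6,0,0,0]
    - [0,0,-1,0,0,0]
    - [0,0,-1,0,0,0]
    - [0,0,-1,0,0,0]

```text
time: 16.82
tool_pos: [0.6442, -0.0347, 0.124]
tool_rot: [3.141, -0.0, -2.933]
contact_force: [-0.1, -0.1, 0.4]
opening: 0.0595
grip_force: 0.0
```

Run:
```python
from h import *
c=snap('wrist','w6'); W=cloud(c); z=W[...,2]
m=(z>.013)&(z<.021)&(abs(W[...,0]-.6435)<.05)&(abs(W[...,1]+.0345)<.04)
p=W[m]; print(len(p),p[:,:2].mean(0))
d=snap('side','s6')
cv2.imwrite('pics/f.png',np.hstack([cv2.resize(c['image'][60:260,180:380],(400,400),interpolation=3),cv2.resize(d['image'][130:230,215:315],(400,400),interpolation=3)])[:,:,::-1])
```

```text
3987 [ 0.63202206 -0.03257726]
```

View pics/f.png

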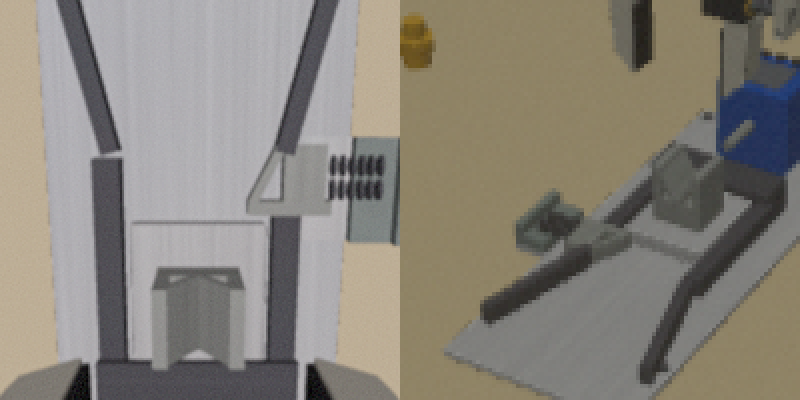

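The plate lies flat between the rails and against the stop. The catch nose, at (265,205), is fully out behind the plate's tail at row 222. The gripper is clear, so I hand in.

```bash
python3 -c "
from cell import robot; print(robot.hand_in())"
```

```text
the job is handed in; nothing more can be done
None
```

The V-block carrier is home at the end stop with the catch snapped shut behind it, and it has been released. The pin carrier was not touched, and I handed the job in at about 17 s; no verdict came back.

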